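Seat the meter index housing under the retaining block's jaw

ROBOT

A 6-joint arm with a two-finger parallel gripper is mounted at the origin on the work surface. World frame = base frame: x ahead of the robot, y to its left, z up, the work surface at z = 0. Lengths are in mm, angles in degrees, forces in N, time in s.
With the tool pointing down it reaches from about 200 to 875 mm from the base axis. Payload 3.4 kg.
Tool frame: the origin (TCP) lies between the finger pads; the fingertips stand 17 mm ahead of it and the grasp point (between the pads) lies 2 mm behind it (r.tips_ahead is the distance from the TCP to the fingertips, in mm); z points along the fingers, y is the direction in which the jaws open and shut (so a half turn about z gives the same grasp; the last joint's range is limited). The gripper opens to 94 mm and grips with 3 to 60 N. Pads are 16 mm wide; open, the fingers measure 119 mm over their backs; the gripper's body (75 mm by 177 mm) begins 78 mm behind the grasp point.
Start: joints at [-72.708, 15.808, 86.224, -0, 77.962, -6.933], TCP at [235.935, -524.403, 222.493] pointing down, gripper open.
Joint ranges: [-165.64, 165.64], [-43.16, 119.46], [12.63, 154.43], [-67.54, 247.53], [6.08, 155.33], [-154.97, 154.97]. Speed limits (degrees/s): [147.25, 147.25, 180, 180, 180, 180].

INTERFACE

Orientations are given as a 3x3 rotation matrix whose columns are the frame's x, y, z axes.
In Python, from station import r gives the robot as it stands. The module is installed in compiled form; this text tells all that it offers.
- The arm moves only by the tool move_arm, never from a script. Its argument "deltas" is a list of rows, each a list of 2 entries, a list of its own where there are three numbers: the shift along the world's x, y, z in units of 200 mm (1.0 is 200 mm), then the turn, a rotation vector about the world's x, y, z in units of 90 degrees (1.0 is 90 degrees). A call has 1 to 5 rows; each row is the pose to reach, as a shift and turn from the pose commanded when the call began; what a row does not reach only later rows make up. A row lasts 1/12 s, in which the tool goes at most 41.7 mm and 7.16 degrees, less where a joint would pass 70% of its speed; a pose out of reach is approached as far as the arm can. A call with a number of a shift or a turn outside -1 to 1 is refused whole. A call with a gripper value outside its range is refused whole. "gripper" is the closure, from 0 (fully open) to 1 (shut), set as the call begins (left out, the last holds). The fingers move at their own pace and stop on an object; "squeeze" is the grip in N (left out, the last holds). Time passes only in rows, so rows that repeat a pose let the fingers close. It gives the time, the measured TCP pose, the force and the opening at its end, in the units of the state.
- r.read_state(): the state, without advancing time (a new reading comes with each control period).
- r.camera(name): name is "scene" or "top" or "wrist"; returns a dict with "pixels" (400x640x3 uint8, red, green, blue), "intrinsics" (3x3 intrinsics, pixels), "R" (3x3) and "t" (3): a world point X has camera coordinates R X + t. Camera axes: x right, y down, z forward; pixel columns grow to the right and rows downward; lengths in mm; the calibration is good to about 2 mm. A picture is of the moment at which its call begins. There is no depth.
- r.hand_in(): hands the job in, once; it reports no verdict.
Trained networks look in the newest picture that a camera, given by its name, has taken for a name from the list of things; names that differ only in an ending like _2 or _b are one class to them, and where a whole thing is asked for, a point or a joint stands for the part that bears it (a point fixed in the world has none). Each returns a list of dicts, best first, with "confidence" (0 to 1); they miss things now and then, are a little off and sometimes report something else, mostly with a low value. They report only what shows in the picture. A call takes as long as a camera call. They do not tell look-alikes from the thing itself.
- r.find_in(camera, target): "pixel" ([column, row] in pixels, amid what is visible of it).
The state is a dict: "time_s": time; "qpos": joint angles; "joint_vel": joint speeds; "tau": joint torques, N m; "eef_pos": TCP position; "eef_rot": TCP orientation; "force": force on the tool from outside, world axes, zero at the start; "moment": the same for the moment, N m; "finger_gap": finger opening in mm.
Only numpy, scipy, OpenCV 4.12 (cv2) and the standard library are available. Lean on these libraries where they do the work, as an engineer would, in place of code of your own. Each camera call takes 0.05 s, during which the arm holds its last target.

TASK

Pick up the brass meter index housing, set it on the bed of the steel retaining block and slide its tongue sideways under the overhanging jaw until it is fully home, pressing it firmly for a moment against the stop hidden inside (a push of about 15 N is right, and never more than 25 N), without jamming it against the block. Leave it there lying flat and against the stop, let go, and leave the orange cup, the bushing and the lever arm as they lie.

Things in the scene. Friction and masses are not known exactly. Their poses are not given: they have to be found in the camera images.
- housing_center (a point): Loose cast-brass meter index housing, 0.3 to 0.6 kg: upright block 40 (x) x 42 (y) x 46 mm high, a round white dial on top (2.5 mm more), and at the foot a flat tongue 36 wide (x), 10 mm thick, sticking out 56 mm beyond the block along +y. Point: centre of the upright block, 23 mm above the underside; axes are the housing's, z up. Grasp it across the block's 40 mm (x).
- tongue_tip (a point): Middle of the lower front edge of the housing's tongue, at the underside, 77 mm in +y and 23 mm down from housing_center; same axes.
- retainer: Fixed steel retaining block, turned up to 0.3 rad. Origin: counter level under the middle of the pocket's mouth; +y runs into the pocket, z up. Flat bed 100 mm wide (x), top 8 mm above the counter, from y = -130 mm to the mouth at y = 0; beyond it the dark overhanging jaw, 100 wide, 58 mm deep, top 36 mm high. Bolt heads add 4 mm; two flared guide cheeks stand before the mouth.
- pocket_mouth (a point): Middle of the pocket's mouth, on the bed (8 mm above the retainer's origin); same axes. The pocket under the jaw is 40 mm wide (tongue: 2 mm play each side), floor level with the bed, roof 13 mm above it (3 mm over the tongue). Guide cheeks 9 mm high open from 41 to 52 mm wide over the last 12 mm before the mouth.
- jaw_top (a point): Middle of the jaw's top, 36 mm above the counter, 29 mm behind the mouth; same axes. Hidden under the jaw is a rigid stop that was set differently each time: its face lies anywhere from 14 to 40 mm behind the mouth, cannot be seen or measured, only felt. Sliding the housing on the bed takes about 1 to 6 N when not pressed down.
- cup_center (a point): Bystander: open orange plastic seal cup, 52 mm across, 42 mm high; point at its centre, half-way up.
- bushing_center (a point): Bystander: bronze bushing standing on end, 38 mm across, 32 mm high; point at its centre.
- lever_center (a point): Bystander: flat black steel lever arm lying on the counter, about 136 mm long (its y), 30 mm at the wide end, up to 12 mm high; point at its middle.
Things that resemble listed ones, but are neither listed nor needed, are in the scene too. There is more than one size of the part that bears housing_center; the job needs the smallest.

How it is judged (in metres and radians):
On the way, in this order (a step that is already met when the one before it is completed fails the run):
1. the tongue has entered the pocket under the jaw (y of tongue_tip in the frame of retainer above 0.004 m and z of tongue_tip in the frame of retainer below 0.012 m).
2. the tongue is pressed with at least 8 N against the stop inside the pocket (contact force between housing and stop above 8 N), for 0.3 s.
At the end, for the whole second after the job is handed in: The housing lies flat on the bed (within 2.5 mm and 0.05 rad), its tongue under the jaw with the tip within 2 mm of the hidden stop and squared up within 0.12 rad, at rest and let go (y of tongue_tip in the frame of stop_face above -0.002 m and y of tongue_tip in the frame of retainer above 0.011 m and z of tongue_tip in the frame of retainer below 0.0105 m and angle between the y axis of housing_center and the y axis of retainer, either way round below 0.12 rad and angle between housing_center's own z axis and vertical below 0.05 rad and linear speed of housing below 0.01 m/s and contact force between housing and the fingers below 0.05 N); the robot touches nothing.
It fails at once if the housing is pressed against the retaining block with more than 60 N (contact force between housing and retainer above 60 N).
It fails at once if the housing is pressed against the stop with more than 25 N (contact force between housing and stop above 25 N).
It fails at once if the cup, the bushing or the lever arm is shifted by more than 20 mm (distance of any of cup_center, bushing_center, lever_center from where it was at the start of the episode above 0.02 m).
It also fails if it takes over 69 s, if anything falls off the work surface, if the arm or the gripper's body presses on something with over 40 N, if the wrist force passes 120 N, or if a joint passes its speed limit or range.

## Working session

There is one attempt and no reset: what is moved stays moved. The work goes in short steps, Python scripts to look and compute and a tool call to move; the robot and the scene stay as the last step left them, time stands still between calls to the robot, and variables do not carry over. Pictures are saved under pics/ and viewed, and the job is handed in when it is done.

Besides the shell and the picture viewer there is one more tool, called after "Call:" as a command line: name --argument value ..., lists and objects as JSON in quotes. move_arm: Moves the arm, as the interface text tells. Shifts and turns lie within -1 to 1; 1 stands for 200 mm of shift or 90 degrees of turn. Its arguments: {"type":"object","properties":{"deltas":{"type":"array","items":{"type":"array"}},"gripper":{"type":"number"},"squeeze":{"type":"number"}},"required":["deltas"]}

```bash
mkdir -p pics; python3 - <<'E'
from station import r
import cv2,pickle
s=r.read_state();print(s['time_s'],s['eef_pos'],s['eef_rot'],s['force'],s['finger_gap'])
for c in ['scene','top']:
    im=r.camera(c);pickle.dump(im,open(f'pics/{c}0.pkl','wb'))
    cv2.imwrite(f'pics/{c}0.png',im['pixels'][:,:,::-1])
    print(c,im['intrinsics'],im['R'],im['t'])
    for n in ['housing_center','tongue_tip','retainer','pocket_mouth','jaw_top','cup_center','bushing_center','lever_center']:
        print(n,[(d['pixel'],round(d['confidence'],2)) for d in r.find_in(c,n)])
E
```

```text
0.0 [ 235.78653713 -523.86597641  221.60931431] [[ 9.11942352e-01  4.10317994e-01 -5.39167320e-04]
 [ 4.10318295e-01 -9.11940770e-01  1.71162627e-03]
 [ 2.10622399e-04 -1.78213470e-03 -9.99998390e-01]] [-0.42525528  0.56060063  0.66410399] 94.39543489977922
scene [[385.99310517   0.         318.21582888]
 [  0.         385.99310517 197.9148881 ]
 [  0.           0.           1.        ]] [[ 5.50514656e-01  8.34825360e-01  4.80821196e-04]
 [ 6.63423283e-01 -4.37136038e-01 -6.07273935e-01]
 [-5.06757497e-01  3.34632189e-01 -7.94492377e-01]] [-249.13862493 -367.21433569 1244.59330424]
housing_center [([264.5, 172.6], 0.78), ([263.9, 219.4], 0.63)]
tongue_tip [([266.9, 220.8], 0.75), ([190.6, 245.6], 0.69), ([259.8, 167.8], 0.66), ([273.4, 334.6], 0.65), ([390.9, 165.0], 0.49)]
retainer [([389.9, 166.0], 0.74)]
pocket_mouth [([390.4, 166.0], 0.85)]
jaw_top [([390.3, 165.7], 0.94)]
cup_center [([356.7, 264.0], 0.89)]
bushing_center [([406.3, 254.5], 0.72)]
lever_center [([273.9, 331.0], 0.9)]
top [[395.02451286   0.         319.09920418]
 [  0.         395.02451286 205.61777794]
 [  0.           0.           1.        ]] [[ 4.33181438e-03 -9.99989912e-01  1.18825995e-03]
 [-9.93671006e-01 -4.43781564e-03 -1.12241871e-01]
 [ 1.12246012e-01 -6.94528514e-04 -9.93680205e-01]] [-62.20193132 582.74773721 752.31688092]
housing_center [([384.3, 238.1], 0.96), ([470.1, 253.8], 0.71), ([356.3, 309.3], 0.66)]
tongue_tip [([354.4, 308.8], 0.97), ([382.6, 234.8], 0.96), ([465.9, 256.1], 0.72)]
retainer [([278.7, 115.2], 0.75), ([208.0, 227.3], 0.7)]
pocket_mouth [([208.7, 227.1], 0.6)]
jaw_top [([210.1, 226.5], 0.84)]
cup_center [([333.0, 134.4], 0.66)]
bushing_center [([277.4, 115.9], 0.71)]
lever_center [([432.8, 123.2], 0.74)]
```

View pics/scene0.png

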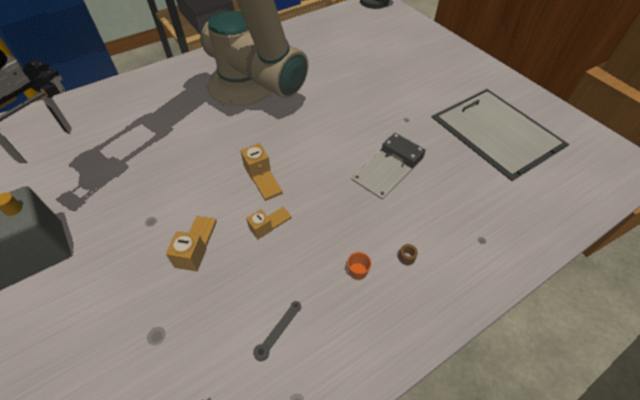

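View pics/top0.png

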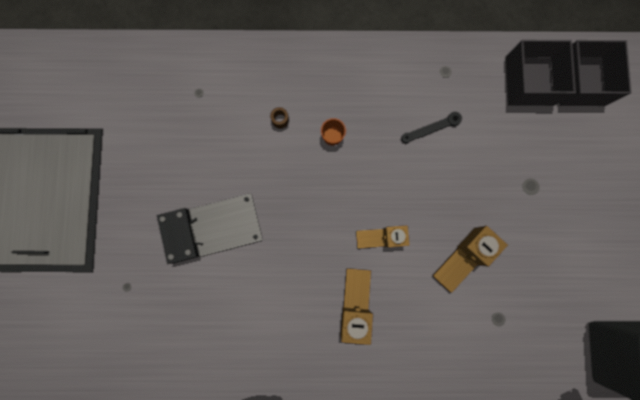

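```bash
python3 - <<'E'
import cv2
a=cv2.imread('pics/top0.png')
cv2.imwrite('pics/top0a.png',cv2.resize(a[190:340,330:510],None,fx=4.4,fy=4,interpolation=cv2.INTER_CUBIC)[:600,:800])
cv2.imwrite('pics/top0b.png',cv2.resize(a[170:290,150:310],None,fx=5,fy=5,interpolation=cv2.INTER_CUBIC))
E
```

```text
(no output)
```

View crops.

The smallest housing is the middle one: block near (398,236) and tongue to (357,238) in the top view. The retainer's jaw is near (178,236) and its bed runs to the right, to (262,240).

View pics/top0a.png

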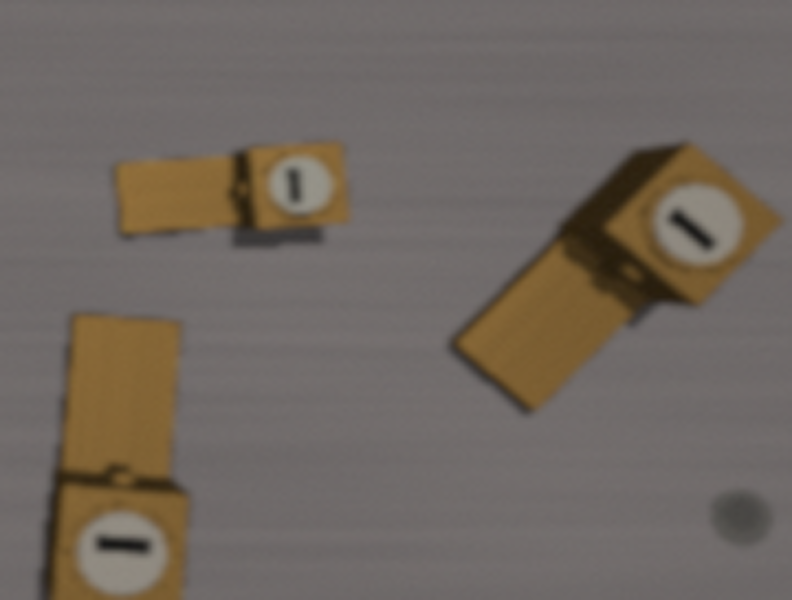

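View pics/top0b.png

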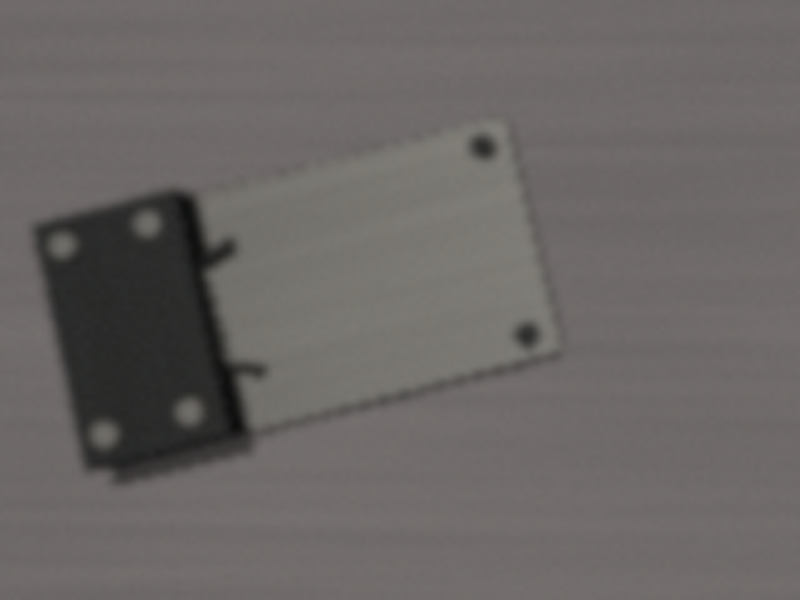

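```bash
cat > h.py <<'E'
import numpy as np,pickle
def ray(im,px,z):
    K,R,t=im['intrinsics'],np.array(im['R']),np.array(im['t'])
    d=R.T@np.linalg.solve(K,[px[0],px[1],1.]);o=-R.T@t
    return o+d*(z-o[2])/d[2]
def proj(im,X):
    p=im['intrinsics']@(np.array(im['R'])@np.array(X)+im['t']);return p[:2]/p[2]
E
python3 - <<'E'
from h import *
im=pickle.load(open('pics/top0.pkl','rb'))
a=lambda p:((p[0]+.5)/4.4-.5+330,(p[1]+.5)/4-.5+190)
b=lambda p:((p[0]+.5)/5-.5+150,(p[1]+.5)/5-.5+170)
A=lambda p,z:ray(im,a(p),z)[:2]
B=lambda p,z:ray(im,b(p),z)[:2]
np.set_printoptions(precision=1,suppress=True)
t=[A((116,165),10),A((121,237),10)];print('tip',t,np.linalg.norm(t[0]-t[1]),sum(t)/2)
k=[A(p,46) for p in [(247,148),(343,143),(350,222),(252,228)]]
print('block',k,[np.linalg.norm(k[i]-k[(i+1)%4]) for i in range(4)],sum(k)/4)
c=sum(k)/4;print('dial',A((300,185),48.5))
v=sum(t)/2-c;print('len',np.linalg.norm(v),'ang',np.degrees(np.arctan2(v[1],v[0])))
bd=[B(p,8) for p in[(505,118),(560,352)]];print('bed end',bd,np.linalg.norm(bd[0]-bd[1]))
j=[B(p,36) for p in[(36,226),(180,190),(238,432),(88,468)]];print('jaw',j,[np.linalg.norm(j[i]-j[(i+1)%4]) for i in range(4)],sum(j)/4)
bl=[B(p,40) for p in[(62,245),(147,223),(189,412),(104,434)]];print('bolts',sum(bl)/4)
e=sum(bd)/2;jc=sum(j)/4;v=jc-e
print('len',np.linalg.norm(v),'expect 159; ang',np.degrees(np.arctan2(v[1],v[0])), 'mouth',e+v/np.linalg.norm(v)*130)
for q in [(bd[0],bd[1]),(j[1],j[2]),(j[0],j[3])]:
    d=q[0]-q[1];print(np.degrees(np.arctan2(d[1],d[0]))+90)
ch=[B(p,17) for p in[(235,243),(265,372)]];print('cheek',ch,sum(ch)/2, np.linalg.norm(ch[0]-ch[1]))
E
```

```text
tip [array([ 534.3, -134.8]), array([ 498. , -136.9])] 36.398301235175275 [ 516.1 -135.8]
block [array([ 541. , -189.3]), array([ 543.7, -231.7]), array([ 505.5, -234. ]), array([ 502.4, -190.9])] [np.float64(42.53126346415821), np.float64(38.258248042600066), np.float64(43.209583432487655), np.float64(38.67830932277607)] [ 523.1 -211.5]
dial [ 523.1 -211.9]
len 75.99693897828034 ang 95.29030426920374
bed end [array([610.9,  81.4]), array([515. ,  56.8])] 98.97730781824735
jaw [array([563. , 260.6]), array([577.5, 204.4]), array([482.7, 177.7]), array([468.5, 235.6])] [np.float64(58.05846483823709), np.float64(98.51390094850449), np.float64(59.542737667454496), np.float64(97.71161996465749)] [522.9 219.6]
bolts [522.8 222. ]
len 155.68809720309036 expect 159; ang 104.90145638167785 mouth [529.5 194.7]
104.40032663466698
105.68412766298329
104.82640094887505
cheek [array([558.1, 187.7]), array([506.3, 173.6])] [532.2 180.7] 53.68967044344389
```

```bash
python3 - <<'E'
from h import *
np.set_printoptions(precision=1,suppress=True)
s=pickle.load(open('pics/scene0.pkl','rb'));t=pickle.load(open('pics/top0.pkl','rb'))
print('scene box right-bottom corner',ray(s,(70,240),0),'top-right',ray(s,(38,190),80),'knob',ray(s,(8,200),120))
print('top corner',ray(t,(590,322),0),ray(t,(590,322),80),ray(t,(590,322),300))
print(proj(t,[236,-524,222]),proj(s,[236,-524,222]))
# housing cross-check in scene
print(proj(s,[523.1,-211.5,48.5]),proj(s,[516.1,-135.8,10]),proj(s,[522.9,220,36]))
E
```

```text
scene box right-bottom corner [ 310.1 -591.3    0. ] top-right [ 204.9 -599.1   80. ] knob [ 246.2 -643.1  120. ]
top corner [ 354.2 -604.2    0. ] [ 368.  -550.5   80. ] [ 406.1 -403.   300. ]
[646.6 435.9] [ 40.4 139.8]
[257.1 216.9] [285.7 209.7] [402.  145.8]
```

```bash
python3 - <<'E'
import cv2
a=cv2.imread('pics/scene0.png')
cv2.imwrite('pics/scene0a.png',cv2.resize(a[130:250,230:430],None,fx=4,fy=4,interpolation=cv2.INTER_CUBIC))
E
```

```text
(no output)
```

View pics/scene0a.png

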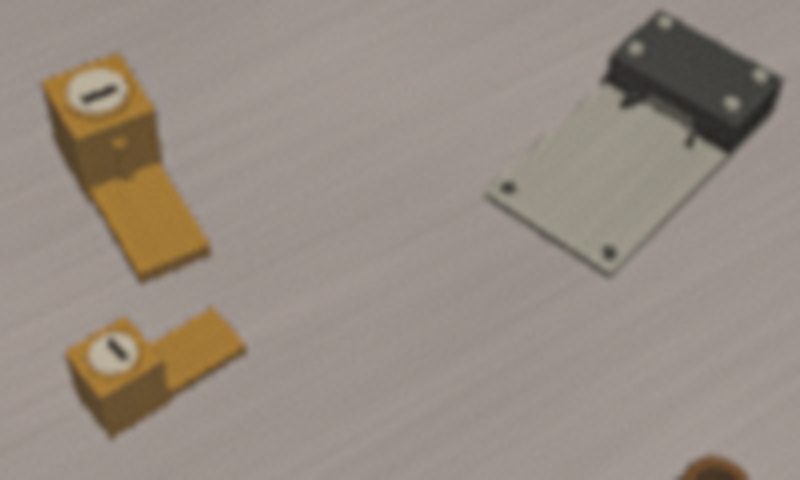

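Call:
move_arm --deltas '[[[0.14,0.15,0],[0,0,0.078]],[[0.28,0.3,0],[0,0,0.156]],[[0.42,0.45,0],[0,0,0.234]],[[0.56,0.6,0],[0,0,0.312]],[[0.7,0.75,0],[0,0,0.39]]]' --gripper 0

```text
time_s: 1.32
eef_pos: [376.8, -373.0, 222.6]
eef_rot: [[0.506, 0.863, 0.0], [0.863, -0.506, -0.0], [-0.0, 0.001, -1.0]]
force: [0.5, -0.8, 0.9]
finger_gap: 93.9
```

Call:
move_arm --deltas '[[[0.14,0.15,0],[0,0,0.077]],[[0.28,0.3,0],[0,0,0.154]],[[0.42,0.45,-0.02],[0,0,0.231]],[[0.56,0.6,-0.04],[0,0,0.308]],[[0.7,0.74,-0.06],[0,0,0.385]]]'

```text
time_s: 1.73
eef_pos: [517.1, -224.4, 210.7]
eef_rot: [[-0.076, 0.997, 0.001], [0.997, 0.076, -0.0], [-0.0, 0.001, -1.0]]
force: [0.9, -0.6, -0.6]
finger_gap: 94.3
```

```bash
python3 - <<'E'
from station import r
import cv2,pickle
im=r.camera('wrist');pickle.dump(im,open('pics/w1.pkl','wb'))
cv2.imwrite('pics/w1.png',im['pixels'][:,:,::-1])
s=r.read_state();print(s['eef_pos'],s['eef_rot'],s['force'],s['moment'])
E
```

```text
[ 521.93024191 -218.81291772  209.6969612 ] [[-0.08356164  0.99648988  0.00503664]
 [ 0.99648728  0.08353125  0.00596921]
 [ 0.00552754  0.00551775 -0.9999695 ]] [ 3.12661694  2.07183781 -0.14386707] [ 0.09218705 -0.23690576 -0.01818309]
```

View pics/w1.png

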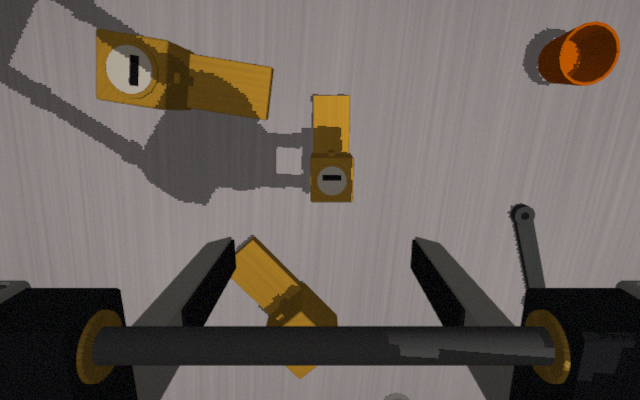

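The wrist view shows the smallest housing: block top about (311–353,153–201), tongue tip edge about (313–350,95). It is almost aligned with the tool.

```bash
python3 - <<'E'
from h import *
import cv2
im=pickle.load(open('pics/w1.pkl','rb'))
p=im['pixels'][:,:,::-1]
cv2.imwrite('pics/w1a.png',cv2.resize(p[85:215,290:380],None,fx=4.5,fy=4.5,interpolation=cv2.INTER_CUBIC))
np.set_printoptions(precision=1,suppress=True)
print(im['R'],im['t'],im['intrinsics'])
k=[ray(im,q,46)[:2] for q in [(311,155),(352,153),(353,201),(311,202)]];print(k,sum(k)/4)
print(ray(im,(332,180),48.5))
t=[ray(im,q,10)[:2] for q in [(313,95),(349.5,95)]];print(t,sum(t)/2)
E
```

```text
[[ 1.   0.1 -0. ]
 [ 0.1 -1.   0.3]
 [ 0.  -0.3 -1. ]] [-496.9 -277.7  313.3] [[359.4   0.  322.8]
 [  0.  359.4 205.3]
 [  0.    0.    1. ]]
[array([ 501.9, -190.6]), array([ 538.9, -186. ]), array([ 544.1, -230.6]), array([ 504.9, -234.5])] [ 522.4 -210.4]
[ 522.7 -211.6   48.5]
[array([ 499.1, -137.1]), array([ 534.3, -134.5])] [ 516.7 -135.8]
```

View pics/w1a.png

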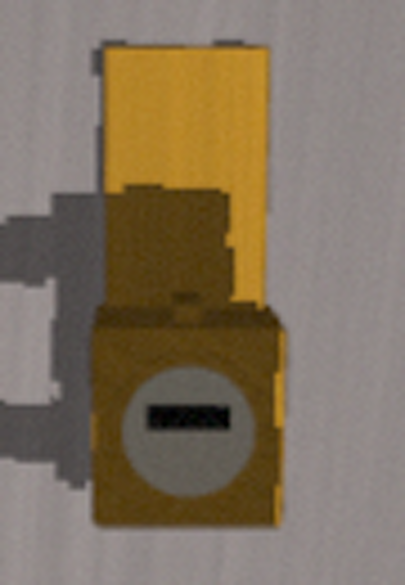

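Call:
move_arm --deltas '[[[0.018,0.038,-0.1],[0,0,0.009]],[[0.035,0.075,-0.25],[0,0,0.009]],[[0.035,0.075,-0.42],[0,0,0.009]],[[0.035,0.075,-0.5],[0,0,0.009]],[[0.035,0.075,-0.5],[0,0,0.009]]]'

```text
time_s: 2.2
eef_pos: [520.1, -209.8, 106.5]
eef_rot: [[-0.083, 0.996, -0.007], [0.997, 0.083, 0.004], [0.005, -0.007, -1.0]]
force: [-0.9, -0.9, -0.5]
finger_gap: 94.1
```

```bash
python3 - <<'E'
from station import r
import cv2,pickle
im=r.camera('wrist');pickle.dump(im,open('pics/w2.pkl','wb'))
cv2.imwrite('pics/w2.png',im['pixels'][:,:,::-1])
s=r.read_state();print(s['eef_pos'],s['eef_rot'],s['force'],s['moment'])
E
```

```text
[ 521.64567059 -210.78133126  108.83250948] [[-0.0831507   0.99652994 -0.00374732]
 [ 0.99653417  0.08315882  0.00206397]
 [ 0.00236844 -0.00356271 -0.99999085]] [ 0.18361551  0.63584452 -0.31744287] [ 0.01785097 -0.03630692  0.03830758]
```

View pics/w2.png

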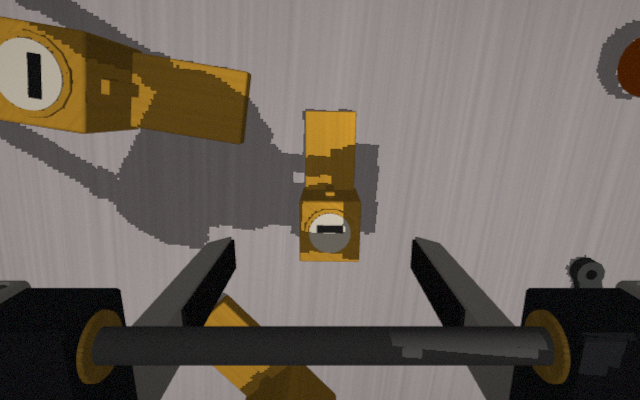

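```bash
python3 - <<'E'
from h import *
np.set_printoptions(precision=1,suppress=True)
t=pickle.load(open('pics/top0.pkl','rb'))
print(ray(t,(432.3,276),10),ray(t,(371,269),10),ray(t,(374,311),46))
w=pickle.load(open('pics/w2.pkl','rb'))
print(ray(w,(330,231),48.5))
for q in [(305.5,110.5),(355.5,111.5)]:print(ray(w,q,10))
for q in [(300.5,202),(359,202),(359.5,261),(300.5,261)]:print(ray(w,q,46))
E
```

```text
[ 444.5 -287.4   10. ] [ 457.9 -164.5   10. ] [ 380.8 -164.7   46. ]
[ 522.7 -210.6   48.5]
[ 499.5 -136.8   10. ]
[ 534.3 -134.6   10. ]
[ 502.3 -193.6   46. ]
[ 539.6 -190.4   46. ]
[ 544.3 -230.8   46. ]
[ 505.  -234.2   46. ]
```

Call:
move_arm --deltas '[[[0,0,-0.12],[0,0,0]],[[0,0,-0.28],[0,0,0]],[[0,0,-0.39],[0,0,0]],[[0,0,-0.44],[0,0,0]],[[0,0,-0.44],[0,0,0]]]'

```text
time_s: 2.67
eef_pos: [522.5, -211.5, 21.8]
eef_rot: [[-0.083, 0.997, -0.002], [0.997, 0.083, 0.001], [0.001, -0.002, -1.0]]
force: [0.3, 0.6, -0.6]
finger_gap: 94.1
```

Call:
move_arm --deltas '[[[0,0,0],[0,0,0]],[[0,0,0],[0,0,0]],[[0,0,0],[0,0,0]],[[0,0,0],[0,0,0]],[[0,0,0],[0,0,0]]]' --gripper 1 --squeeze 30

```text
time_s: 3.08
eef_pos: [523.6, -211.7, 23.6]
eef_rot: [[-0.083, 0.997, 0.002], [0.997, 0.083, -0.001], [-0.001, 0.002, -1.0]]
force: [-0.0, 0.3, -0.0]
finger_gap: 64.1
```

Call:
move_arm --deltas '[[[0,0,0],[0,0,0]],[[0,0,0],[0,0,0]],[[0,0,0],[0,0,0]],[[0,0,0],[0,0,0]],[[0,0,0],[0,0,0]]]'

```text
time_s: 3.5
eef_pos: [523.5, -211.5, 22.6]
eef_rot: [[-0.083, 0.997, 0.001], [0.997, 0.083, -0.0], [-0.0, 0.001, -1.0]]
force: [1.8, 0.8, 0.3]
finger_gap: 39.9
```

Call:
move_arm --deltas '[[[0,0,0.06],[0,0,0]],[[0,0,0.16],[0,0,0]],[[0,0.02,0.26],[0,0,0]],[[0,0.08,0.34],[0,0,0]],[[0.01,0.2,0.38],[0,0,0.01]]]'

```text
time_s: 3.92
eef_pos: [525.2, -173.5, 99.4]
eef_rot: [[-0.097, 0.995, 0.001], [0.995, 0.097, -0.002], [-0.003, 0.001, -1.0]]
force: [1.7, -0.5, -4.8]
finger_gap: 40.0
```

Call:
move_arm --deltas '[[[0.02,0.18,0.02],[0,0,0.02]],[[0.05,0.36,0.02],[0,0,0.04]],[[0.08,0.54,0.02],[0,0,0.06]],[[0.1,0.72,0.02],[0,0,0.08]],[[0.12,0.9,0.02],[0,0,0.1]]]'

```text
time_s: 4.33
eef_pos: [547.5, 10.3, 101.3]
eef_rot: [[-0.255, 0.967, -0.003], [0.967, 0.255, 0.0], [0.001, -0.003, -1.0]]
force: [1.2, -0.4, -5.1]
finger_gap: 39.8
```

Call:
move_arm --deltas '[[[0.02,0.18,0],[0,0,0.002]],[[0.04,0.33,0],[0,0,0.002]],[[0.04,0.4,0],[0,0,0.002]],[[0.04,0.4,0],[0,0,0.002]],[[0.04,0.4,0],[0,0,0.002]]]'

```text
time_s: 4.75
eef_pos: [555.6, 89.1, 101.2]
eef_rot: [[-0.259, 0.966, -0.003], [0.966, 0.259, -0.001], [-0.0, -0.003, -1.0]]
force: [0.2, -0.4, -5.3]
finger_gap: 39.9
```

```bash
python3 - <<'E'
from station import r
import cv2,pickle
for c in ['wrist','top','scene']:
    im=r.camera(c);pickle.dump(im,open(f'pics/{c}3.pkl','wb'))
    cv2.imwrite(f'pics/{c}3.png',im['pixels'][:,:,::-1])
    if c=='top':cv2.imwrite('pics/top3a.png',cv2.resize(im['pixels'][170:290,150:310,::-1],None,fx=5,fy=5,interpolation=cv2.INTER_CUBIC))
s=r.read_state();print(s['eef_pos'],s['eef_rot'],s['force'],s['moment'],s['finger_gap'])
E
```

```text
[556.33543726  87.45990417 101.8754743 ] [[-2.55685404e-01  9.66758840e-01 -1.52325208e-03]
 [ 9.66759987e-01  2.55684550e-01 -7.34105707e-04]
 [-3.20231160e-04 -1.66031927e-03 -9.99998570e-01]] [ 0.11379505  0.53540421 -4.52027531] [-0.08031661 -0.15432066  0.00753332] 39.59998667887943
```

View pics/wrist3.png

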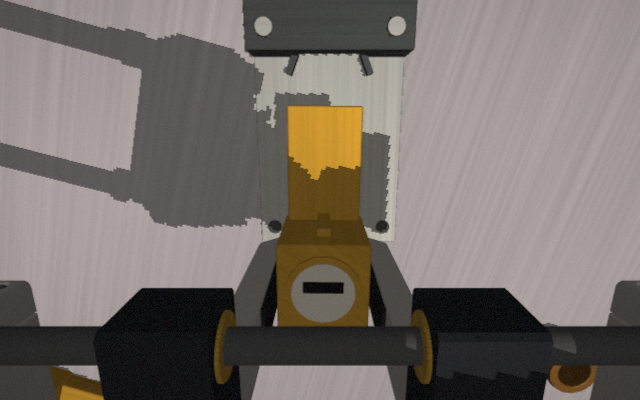

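View pics/scene3.png

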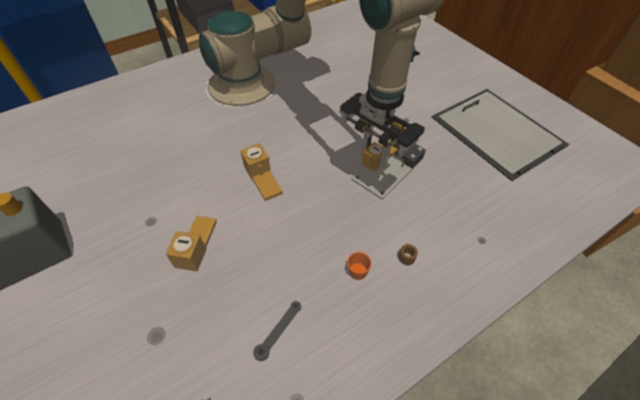

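```bash
python3 - <<'E'
from h import *
import cv2
w=pickle.load(open('pics/wrist3.pkl','rb'))
p=w['pixels'][:,:,::-1]
p=np.clip(p.astype(float)*1.4+10,0,255).astype(np.uint8)
cv2.imwrite('pics/w3a.png',cv2.resize(p[0:130,235:425],None,fx=4.2,fy=4.2,interpolation=cv2.INTER_CUBIC))
cv2.imwrite('pics/w3b.png',cv2.resize(p[120:250,235:425],None,fx=4.2,fy=4.2,interpolation=cv2.INTER_CUBIC))
E
```

```text
(no output)
```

View pics/w3a.png

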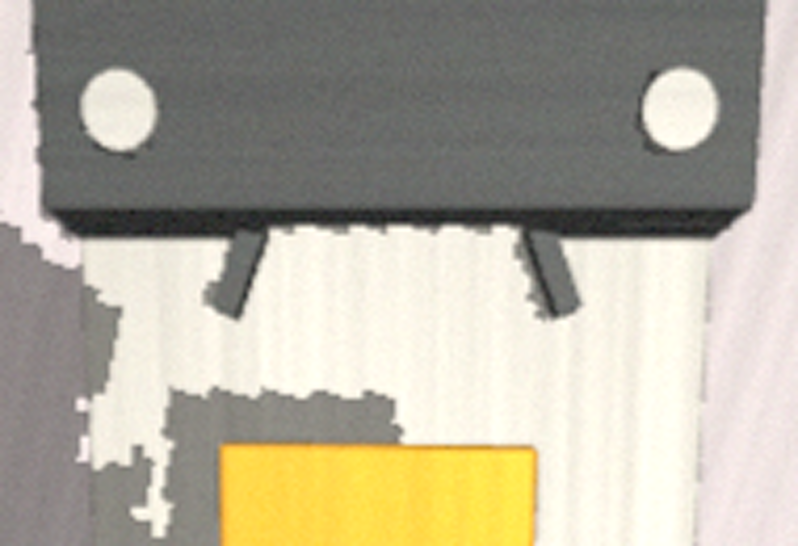

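View pics/w3b.png

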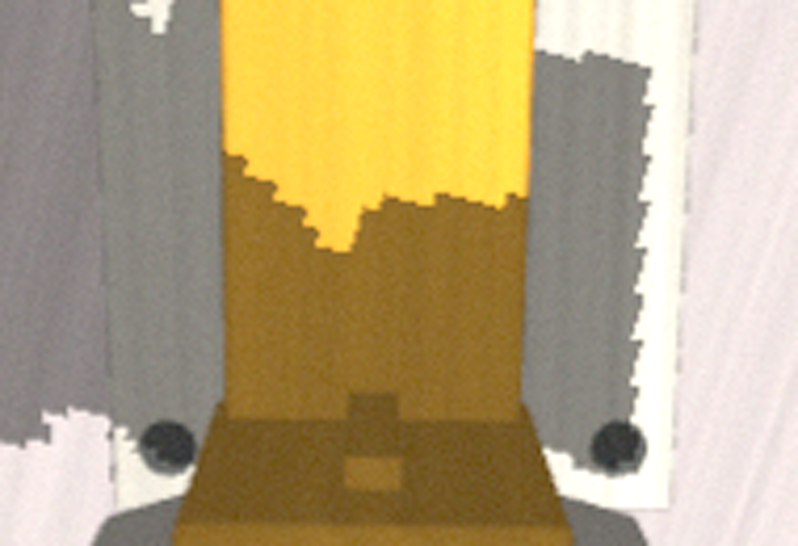

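```bash
python3 - <<'E'
from h import *
np.set_printoptions(precision=2,suppress=True)
w=pickle.load(open('pics/wrist3.pkl','rb'))
a=lambda p,z,o=0:ray(w,((p[0]+.5)/4.2-.5+235,(p[1]+.5)/4.2-.5+o),z)[:2]
def ang(d):return np.degrees(np.arctan2(d[1],d[0]))
def pair(n,p,q,z,o=0,o2=None):
    P,Q=a(p,z,o),a(q,z,o if o2 is None else o2);d=Q-P;print(n,P,Q,'mid',(P+Q)/2,'len %.1f ang %.2f'%(np.linalg.norm(d),ang(d)));return (P+Q)/2
pair('bolt',(119,109),(680,109),40)
J=pair('jawfront',(44,207),(754,205),36)
M=pair('bedmouth',(82,240),(710,240),8)
E=pair('bedend',(118,508),(668,508),8,120)
pair('cheek',(226,312),(563,312),17)
pair('cheekmouth',(252,232),(540,232),17)
pair('left',(82,240),(118,508),8,0,120);pair('right',(710,240),(668,508),8,0,120)
pair('pocketrow',(268,228),(518,228),8)
pair('tip',(220,446),(537,449),89)
print(ang(M-E),np.linalg.norm(M-E), ang(J-E))
u=(J-E)/np.linalg.norm(J-E);print('mouth from end',E+130*u,'tip top expected mouth rel',)
E
```

```text
bolt [489.58 196.62] [562.94 216.15] mid [526.26 206.39] len 75.9 ang 14.91
jawfront [481.32 182.32] [577.18 208.13] mid [529.25 195.22] len 99.3 ang 15.07
bedmouth [481.42 181.81] [577.22 207.35] mid [529.32 194.58] len 99.1 ang 14.93
bedend [515.05  56.76] [610.45  82.48] mid [562.75  69.62] len 98.8 ang 15.09
cheek [506.99 176.65] [557.15 190.04] mid [532.07 183.35] len 51.9 ang 14.94
cheekmouth [508.12 188.84] [550.45 200.13] mid [529.29 194.49] len 43.8 ang 14.93
left [481.42 181.81] [515.05  56.76] mid [498.24 119.29] len 129.5 ang -74.95
right [577.22 207.35] [610.45  82.48] mid [593.83 144.92] len 129.2 ang -75.10
pocketrow [509.41 191.1 ] [547.47 201.25] mid [528.44 196.18] len 39.4 ang 14.93
tip [518.07 158.04] [552.29 166.85] mid [535.18 162.44] len 35.3 ang 14.44
104.97816244922356 129.36224816180297 104.93442573337343
mouth from end [529.25 195.23] tip top expected mouth rel
```

Call:
move_arm --deltas '[[[0.007,0.002,-0.1],[0,0,0.003]],[[0.007,0.002,-0.24],[0,0,0.003]],[[0.007,0.002,-0.32],[0,0,0.003]],[[0.007,0.002,-0.34],[0,0,0.003]],[[0.007,0.002,-0.34],[0,0,0.003]]]'

```text
time_s: 5.32
eef_pos: [557.1, 87.8, 33.2]
eef_rot: [[-0.26, 0.966, -0.003], [0.966, 0.26, -0.0], [0.001, -0.003, -1.0]]
force: [0.4, -0.4, -5.2]
finger_gap: 40.0
```

```bash
cat > look.py <<'E'
from station import r
import cv2,pickle,sys,numpy as np
n=sys.argv[1]
np.set_printoptions(precision=2,suppress=True)
im=r.camera('wrist');pickle.dump(im,open(f'pics/w{n}.pkl','wb'))
p=im['pixels'][:,:,::-1].astype(float)*1.4+10
p=np.clip(p,0,255).astype(np.uint8)
cv2.imwrite(f'pics/w{n}.png',cv2.resize(p[0:200,215:445],None,fx=3,fy=3,interpolation=cv2.INTER_CUBIC))
s=r.read_state();print(s['time_s'],s['eef_pos'],s['eef_rot'][:2,1],s['force'],s['moment'],s['finger_gap'])
E
python3 look.py 4
```

```text
5.3667 [558.41  88.06  34.41] [0.97 0.26] [ 0.38 -0.99 -5.05] [-0.09 -0.12  0.01] 39.74431611036756
```

View pics/w4.png

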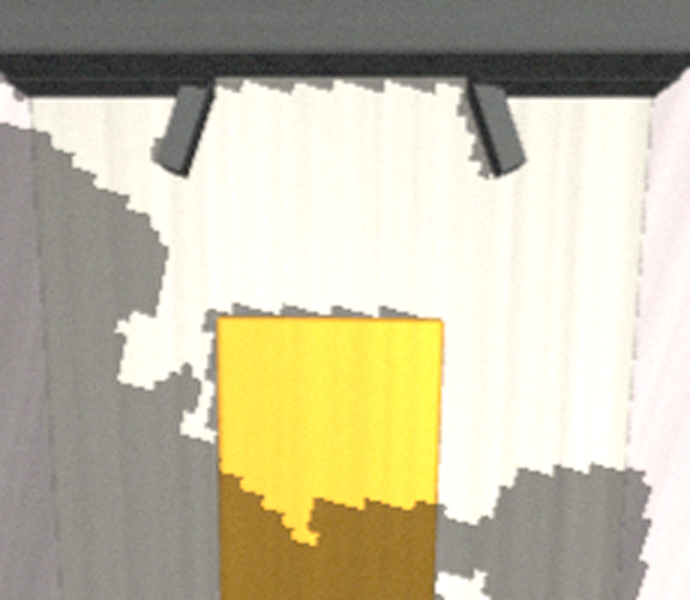

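Call:
move_arm --deltas '[[[0.008,0.002,-0.005],[0,0,0]],[[0.008,0.002,-0.01],[0,0,0]],[[0.008,0.002,-0.015],[0,0,0]],[[0.008,0.002,-0.015],[0,0,0]],[[0.008,0.002,-0.015],[0,0,0]]]'

```text
time_s: 5.78
eef_pos: [560.1, 89.5, 32.0]
eef_rot: [[-0.261, 0.965, 0.001], [0.965, 0.261, 0.0], [-0.0, 0.001, -1.0]]
force: [-0.4, -0.1, -4.5]
finger_gap: 39.6
```

Call:
move_arm --deltas '[[[0,0,-0.0015],[0,0,0]],[[0,0,-0.0025],[0,0,0]],[[0,0,-0.0025],[0,0,0]],[[0,0,-0.0025],[0,0,0]]]'

```text
time_s: 6.12
eef_pos: [559.9, 89.4, 31.0]
eef_rot: [[-0.261, 0.965, 0.0], [0.965, 0.261, -0.0], [-0.0, 0.0, -1.0]]
force: [-0.5, -0.5, -4.8]
finger_gap: 39.8
```

```bash
python3 look.py 5
```

```text
6.1667 [559.93  89.41  31.  ] [0.97 0.26] [ 0.39  0.71 -6.  ] [-0.03 -0.09  0.02] 40.006252725613066
```

View pics/w5.png

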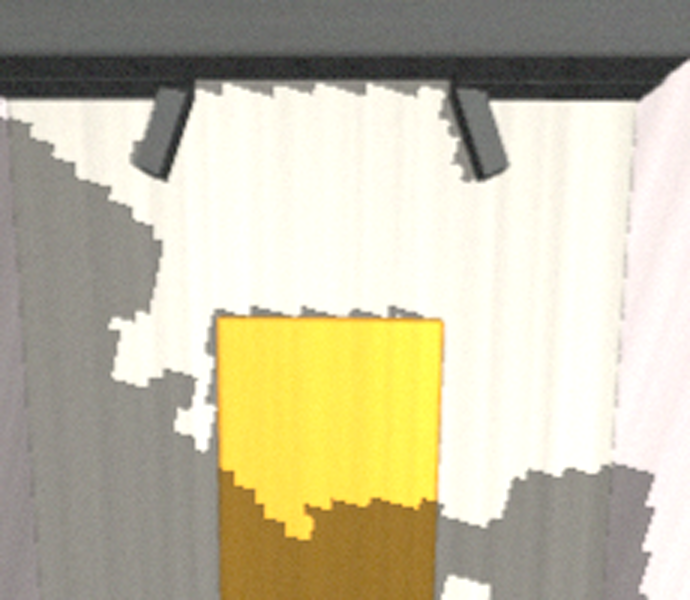

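Call:
move_arm --deltas '[[[-0.0055,-0.0015,0],[0,0,0]],[[-0.0055,-0.0015,-0.002],[0,0,0]],[[-0.0055,-0.0015,-0.0025],[0,0,0]],[[-0.0055,-0.0015,-0.0025],[0,0,0]]]'

```text
time_s: 6.5
eef_pos: [558.6, 89.1, 30.6]
eef_rot: [[-0.261, 0.965, -0.0], [0.965, 0.261, -0.0], [0.0, -0.0, -1.0]]
force: [-0.8, -0.3, -2.9]
finger_gap: 39.9
```

Call:
move_arm --deltas '[[[0,0,-0.0025],[0,0,0]],[[0,0,-0.0025],[0,0,0]],[[0,0,-0.0025],[0,0,0]]]'

```text
time_s: 6.75
eef_pos: [558.6, 89.1, 30.6]
eef_rot: [[-0.261, 0.965, -0.0], [0.965, 0.261, -0.0], [-0.0, -0.0, -1.0]]
force: [-2.8, -0.0, 3.0]
finger_gap: 39.9
```

```bash
python3 look.py 6
```

```text
6.8 [558.59  89.06  30.58] [0.97 0.26] [-3.14 -0.43  3.87] [-0.17  0.53  0.02] 40.10218354479584
```

View pics/w6.png

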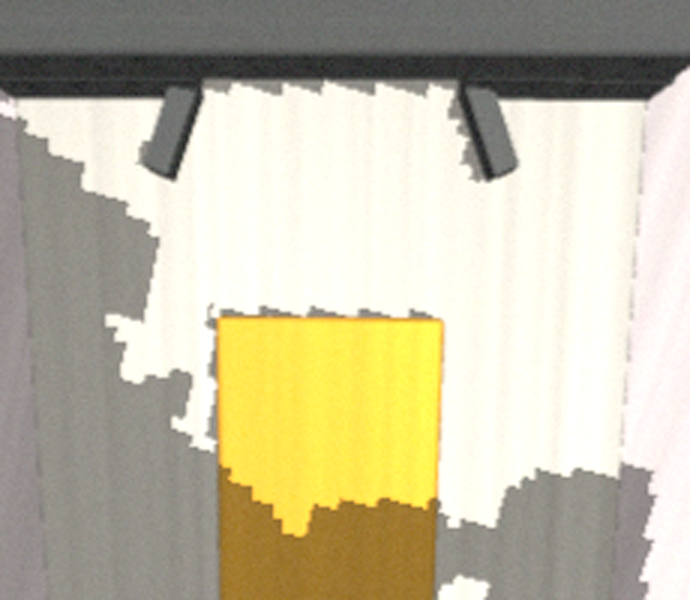

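Call:
move_arm --deltas '[[[0,0,0.0015],[0,0,0]],[[-0.004,0.015,0.0015],[0,0,0]],[[-0.012,0.045,0.0015],[0,0,0]],[[-0.02,0.075,0.0015],[0,0,0]],[[-0.02,0.075,0.0015],[0,0,0]]]'

```text
time_s: 7.22
eef_pos: [556.0, 105.3, 30.6]
eef_rot: [[-0.261, 0.965, 0.003], [0.965, 0.261, 0.001], [0.0, 0.003, -1.0]]
force: [1.9, 0.5, 0.1]
finger_gap: 39.7
```

```bash
python3 look.py 7
```

```text
7.2667 [556.01 105.32  30.65] [0.97 0.26] [1.86 0.53 1.65] [-0.04 -0.35  0.02] 39.580215562921325
```

View pics/w7.png

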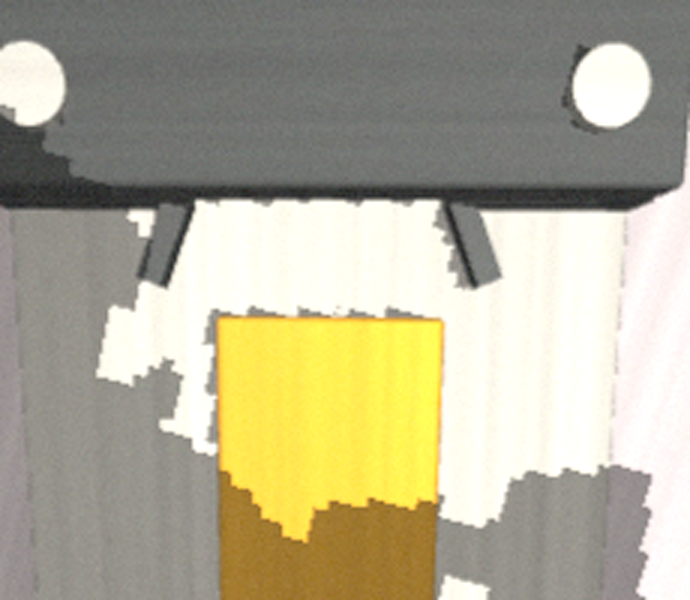

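Call:
move_arm --deltas '[[[0,0,0],[0,0,0]],[[0,0,0],[0,0,0]],[[0,0,0],[0,0,0]],[[0,0,0],[0,0,0]]]'

```text
time_s: 7.6
eef_pos: [555.8, 105.0, 30.6]
eef_rot: [[-0.26, 0.965, 0.002], [0.965, 0.26, 0.002], [0.001, 0.002, -1.0]]
force: [3.4, 4.3, 2.2]
finger_gap: 39.7
```

Call:
move_arm --deltas '[[[0,0,0.003],[0,0,0]],[[-0.003,-0.001,0.003],[0,0,0]],[[-0.003,-0.001,0.003],[0,0,0]],[[-0.003,-0.001,0.003],[0,0,0]]]'

```text
time_s: 7.93
eef_pos: [553.9, 103.7, 30.6]
eef_rot: [[-0.261, 0.965, -0.001], [0.965, 0.261, -0.0], [-0.0, -0.001, -1.0]]
force: [2.2, 0.5, -1.5]
finger_gap: 39.8
```

```bash
python3 look.py 8
```

```text
7.9833 [553.83 103.66  30.59] [0.97 0.26] [ 2.01  0.34 -1.63] [ 0.14 -0.45 -0.02] 40.05857338041022
```

View pics/w8.png

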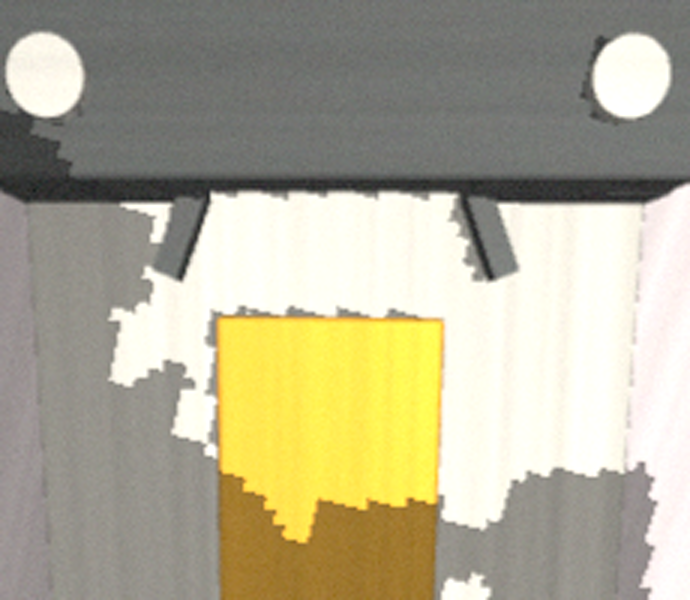

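Call:
move_arm --deltas '[[[-0.002,0.012,0],[0,0,0]],[[-0.005,0.024,0],[0,0,0]],[[-0.008,0.036,0],[0,0,0]],[[-0.011,0.048,0],[0,0,0]],[[-0.013,0.058,0],[0,0,0]]]'

```text
time_s: 8.4
eef_pos: [550.8, 115.6, 30.6]
eef_rot: [[-0.261, 0.965, -0.001], [0.965, 0.261, -0.0], [-0.0, -0.001, -1.0]]
force: [0.7, -1.2, -3.0]
finger_gap: 39.7
```

```bash
python3 look.py 9
```

```text
8.45 [550.76 115.98  30.59] [0.97 0.26] [-0.33 -0.31 -1.76] [-0.24 -0.15 -0.  ] 39.67091091671217
```

View pics/w9.png

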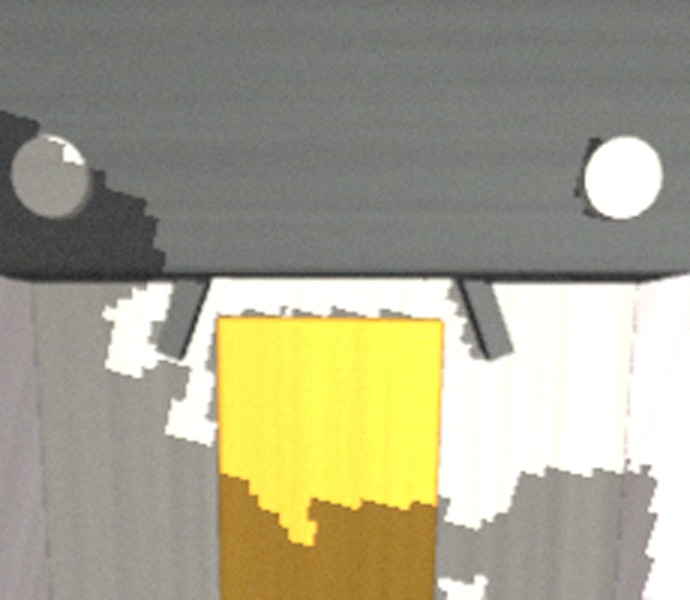

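Call:
move_arm --deltas '[[[-0.001,0.009,0],[0,0,0]],[[-0.002,0.018,0],[0,0,0]],[[-0.004,0.027,0],[0,0,0]],[[-0.006,0.036,0],[0,0,0]],[[-0.008,0.039,0],[0,0,0]]]'

```text
time_s: 8.87
eef_pos: [549.8, 123.8, 30.6]
eef_rot: [[-0.261, 0.965, -0.0], [0.965, 0.261, 0.0], [0.001, -0.0, -1.0]]
force: [0.5, 0.6, -4.5]
finger_gap: 39.7
```

```bash
python3 look.py 10
```

```text
8.9167 [549.65 123.9   30.61] [0.97 0.26] [-0.29  0.75 -4.52] [ 0.02 -0.16  0.01] 40.052579625830724
```

View pics/w10.png

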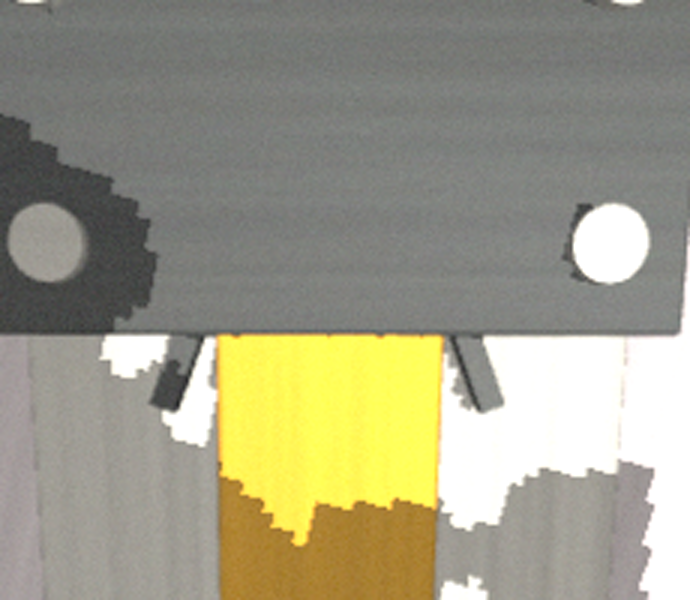

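Call:
move_arm --deltas '[[[-0.002,0.008,0],[0,0,0]],[[-0.005,0.016,0],[0,0,0]],[[-0.007,0.024,0],[0,0,0]],[[-0.009,0.032,0],[0,0,0]],[[-0.011,0.038,0],[0,0,0]]]' --squeeze 16

```text
time_s: 9.33
eef_pos: [547.6, 131.2, 30.7]
eef_rot: [[-0.261, 0.965, -0.0], [0.965, 0.261, 0.0], [0.0, -0.0, -1.0]]
force: [-0.7, 0.1, -4.8]
finger_gap: 39.9
```

```bash
python3 look.py 11
```

```text
9.3833 [547.53 131.36  30.78] [0.97 0.26] [ 0.2  -0.23 -5.81] [-0.03 -0.1  -0.  ] 39.84335160966913
```

View pics/w11.png

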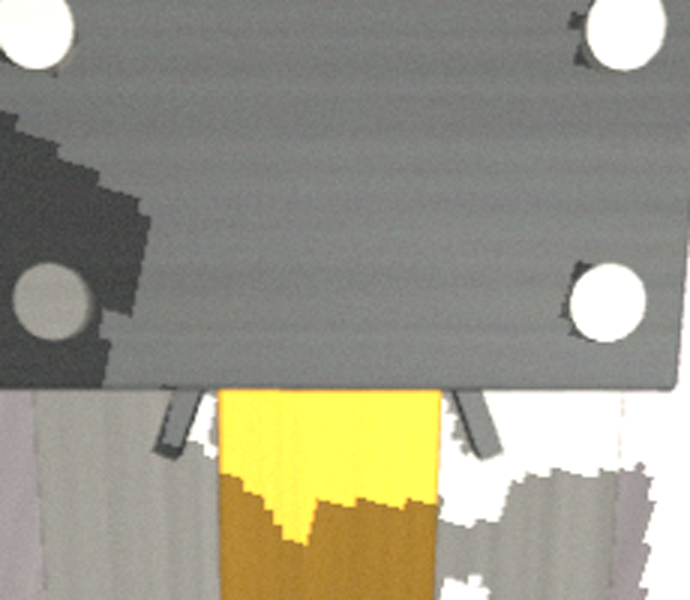

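Call:
move_arm --deltas '[[[-0.0005,0.002,-0.001],[0,0,0]],[[-0.001,0.004,-0.001],[0,0,0]],[[-0.0015,0.006,-0.001],[0,0,0]],[[-0.0015,0.006,-0.001],[0,0,0]]]'

```text
time_s: 9.72
eef_pos: [547.5, 132.2, 30.7]
eef_rot: [[-0.261, 0.965, 0.0], [0.965, 0.261, 0.0], [0.0, 0.0, -1.0]]
force: [0.3, 0.1, -4.7]
finger_gap: 39.9
```

Call:
move_arm --deltas '[[[-0.0005,0.002,0],[0,0,0]],[[-0.001,0.004,0],[0,0,0]],[[-0.0015,0.006,0],[0,0,0]],[[-0.0015,0.006,0],[0,0,0]]]'

```text
time_s: 10.05
eef_pos: [547.2, 133.4, 30.7]
eef_rot: [[-0.261, 0.965, 0.0], [0.965, 0.261, 0.0], [0.0, 0.0, -1.0]]
force: [-0.4, -0.1, -5.8]
finger_gap: 40.1
```

Call:
move_arm --deltas '[[[-0.0005,0.002,0],[0,0,0]],[[-0.001,0.004,0],[0,0,0]],[[-0.0015,0.006,0],[0,0,0]],[[-0.0015,0.006,0],[0,0,0]]]'

```text
time_s: 10.38
eef_pos: [546.9, 134.6, 30.7]
eef_rot: [[-0.261, 0.965, 0.0], [0.965, 0.261, 0.0], [0.0, 0.0, -1.0]]
force: [0.2, 0.4, -5.5]
finger_gap: 39.9
```

Call:
move_arm --deltas '[[[-0.0005,0.002,-0.001],[0,0,0]],[[-0.001,0.004,-0.001],[0,0,0]],[[-0.0015,0.006,-0.001],[0,0,0]],[[-0.0015,0.006,-0.001],[0,0,0]]]'

```text
time_s: 10.72
eef_pos: [546.8, 135.7, 30.6]
eef_rot: [[-0.261, 0.965, 0.001], [0.965, 0.261, 0.0], [-0.0, 0.0, -1.0]]
force: [0.9, -1.0, -3.6]
finger_gap: 40.2
```

Call:
move_arm --deltas '[[[-0.0005,0.002,0],[0,0,0]],[[-0.001,0.004,0],[0,0,0]],[[-0.0015,0.006,0],[0,0,0]],[[-0.0015,0.006,0],[0,0,0]]]'

```text
time_s: 11.05
eef_pos: [546.5, 136.9, 30.6]
eef_rot: [[-0.261, 0.965, 0.001], [0.965, 0.261, -0.0], [-0.0, 0.001, -1.0]]
force: [-0.5, -1.7, -3.5]
finger_gap: 40.1
```

Call:
move_arm --deltas '[[[-0.0005,0.002,0],[0,0,0]],[[-0.001,0.004,0],[0,0,0]],[[-0.0015,0.006,0],[0,0,0]],[[-0.0015,0.006,0],[0,0,0]]]'

```text
time_s: 11.38
eef_pos: [546.2, 138.1, 30.6]
eef_rot: [[-0.261, 0.965, 0.0], [0.965, 0.261, -0.0], [-0.0, 0.0, -1.0]]
force: [0.8, -1.0, -2.4]
finger_gap: 39.7
```

Call:
move_arm --deltas '[[[-0.0005,0.002,0],[0,0,0]],[[-0.001,0.004,0],[0,0,0]],[[-0.0015,0.006,0],[0,0,0]],[[-0.0015,0.006,0],[0,0,0]]]'

```text
time_s: 11.72
eef_pos: [545.9, 139.3, 30.6]
eef_rot: [[-0.261, 0.965, 0.0], [0.965, 0.261, -0.0], [-0.0, 0.0, -1.0]]
force: [1.6, -2.1, -2.8]
finger_gap: 39.9
```

Call:
move_arm --deltas '[[[-0.0005,0.002,0],[0,0,0]],[[-0.001,0.004,0],[0,0,0]],[[-0.0015,0.006,0],[0,0,0]],[[-0.0015,0.006,0],[0,0,0]]]'

```text
time_s: 12.05
eef_pos: [545.6, 140.5, 30.6]
eef_rot: [[-0.261, 0.965, 0.0], [0.965, 0.261, -0.0], [-0.0, 0.0, -1.0]]
force: [0.3, -1.1, -1.5]
finger_gap: 40.0
```

Call:
move_arm --deltas '[[[-0.0005,0.002,0.0005],[0,0,0]],[[-0.001,0.004,0.0005],[0,0,0]],[[-0.0015,0.006,0.0005],[0,0,0]],[[-0.0015,0.006,0.0005],[0,0,0]]]'

```text
time_s: 12.38
eef_pos: [545.2, 141.8, 30.6]
eef_rot: [[-0.261, 0.965, 0.0], [0.965, 0.261, 0.0], [0.0, 0.0, -1.0]]
force: [1.1, -1.4, -1.4]
finger_gap: 40.0
```

Call:
move_arm --deltas '[[[-0.0005,0.002,0.0005],[0,0,0]],[[-0.001,0.004,0.0005],[0,0,0]],[[-0.0015,0.006,0.0005],[0,0,0]],[[-0.0015,0.006,0.0005],[0,0,0]]]'

```text
time_s: 12.72
eef_pos: [544.7, 143.1, 30.6]
eef_rot: [[-0.261, 0.965, -0.0], [0.965, 0.261, 0.0], [0.0, -0.0, -1.0]]
force: [0.1, -1.7, -2.5]
finger_gap: 40.0
```

Call:
move_arm --deltas '[[[-0.0005,0.002,0.0005],[0,0,0]],[[-0.001,0.004,0.0005],[0,0,0]],[[-0.0015,0.006,0.0005],[0,0,0]],[[-0.0015,0.006,0.0005],[0,0,0]]]'

```text
time_s: 13.05
eef_pos: [544.2, 144.3, 30.6]
eef_rot: [[-0.261, 0.965, -0.0], [0.965, 0.261, 0.0], [0.0, -0.0, -1.0]]
force: [0.4, 0.1, -4.5]
finger_gap: 40.0
```

Call:
move_arm --deltas '[[[-0.0005,0.002,0],[0,0,0]],[[-0.001,0.004,0],[0,0,0]],[[-0.0015,0.006,0],[0,0,0]],[[-0.0015,0.006,0],[0,0,0]]]'

```text
time_s: 13.38
eef_pos: [543.9, 145.5, 30.6]
eef_rot: [[-0.261, 0.965, -0.001], [0.965, 0.261, 0.0], [0.0, -0.0, -1.0]]
force: [0.2, 0.2, -5.4]
finger_gap: 40.1
```

Call:
move_arm --deltas '[[[-0.0005,0.002,-0.0005],[0,0,0]],[[-0.001,0.004,-0.0005],[0,0,0]],[[-0.0015,0.006,-0.0005],[0,0,0]],[[-0.0015,0.006,-0.0005],[0,0,0]]]'

```text
time_s: 13.72
eef_pos: [543.8, 146.7, 30.6]
eef_rot: [[-0.261, 0.965, -0.0], [0.965, 0.261, 0.0], [0.0, -0.0, -1.0]]
force: [0.8, -0.0, -4.4]
finger_gap: 39.9
```

Call:
move_arm --deltas '[[[-0.0005,0.002,0],[0,0,0]],[[-0.001,0.004,0],[0,0,0]],[[-0.0015,0.006,0],[0,0,0]],[[-0.0015,0.006,0],[0,0,0]]]'

```text
time_s: 14.05
eef_pos: [543.8, 147.1, 30.8]
eef_rot: [[-0.262, 0.965, 0.001], [0.965, 0.262, -0.001], [-0.001, 0.0, -1.0]]
force: [0.2, -3.0, -3.8]
finger_gap: 40.2
```

Call:
move_arm --deltas '[[[-0.0005,0.002,0],[0,0,0]],[[-0.0005,0.002,0],[0,0,0]],[[-0.0005,0.002,0],[0,0,0]]]'

```text
time_s: 14.3
eef_pos: [543.8, 147.2, 30.8]
eef_rot: [[-0.262, 0.965, 0.001], [0.965, 0.262, -0.002], [-0.002, 0.0, -1.0]]
force: [-0.1, -4.9, -4.8]
finger_gap: 39.8
```

Call:
move_arm --deltas '[[[-0.0005,0.002,0],[0,0,0]],[[-0.001,0.004,0],[0,0,0]],[[-0.001,0.004,0],[0,0,0]],[[-0.001,0.004,0],[0,0,0]]]'

```text
time_s: 14.63
eef_pos: [543.9, 147.3, 30.9]
eef_rot: [[-0.262, 0.965, 0.001], [0.965, 0.262, -0.003], [-0.003, 0.0, -1.0]]
force: [1.3, -7.7, -3.0]
finger_gap: 40.1
```

```bash
python3 look.py 12
```

```text
14.6833 [543.87 147.28  30.87] [0.96 0.26] [ 0.33 -7.63 -3.44] [-1.39 -0.31  0.14] 39.875833816027566
```

View pics/w12.png

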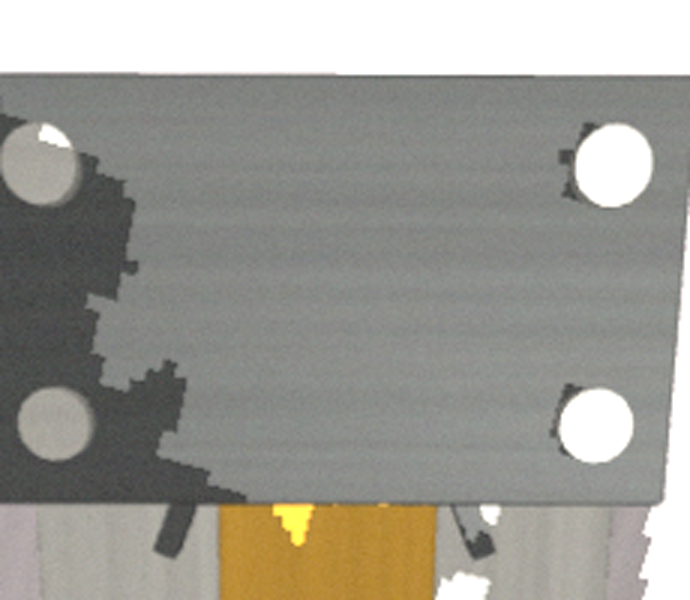

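Call:
move_arm --deltas '[[[-0.0005,0.002,0],[0,0,0]],[[-0.001,0.004,0],[0,0,0]],[[-0.0012,0.005,0],[0,0,0]],[[-0.0012,0.005,0],[0,0,0]]]'

```text
time_s: 15.02
eef_pos: [544.1, 147.4, 31.1]
eef_rot: [[-0.263, 0.965, 0.002], [0.965, 0.263, -0.004], [-0.005, 0.001, -1.0]]
force: [1.3, -9.4, -2.7]
finger_gap: 40.0
```

Call:
move_arm --deltas '[[[-0.0005,0.002,0],[0,0,0]],[[-0.001,0.004,0],[0,0,0]],[[-0.0013,0.006,0],[0,0,0]],[[-0.0013,0.006,0],[0,0,0]],[[-0.0013,0.006,0],[0,0,0]]]'

```text
time_s: 15.43
eef_pos: [544.2, 147.7, 31.2]
eef_rot: [[-0.264, 0.965, 0.003], [0.965, 0.264, -0.006], [-0.006, 0.001, -1.0]]
force: [2.3, -11.4, -3.0]
finger_gap: 39.8
```

Call:
move_arm --deltas '[[[-0.0005,0.002,0],[0,0,0]],[[-0.001,0.004,0],[0,0,0]],[[-0.001,0.004,0],[0,0,0]],[[-0.001,0.004,0],[0,0,0]],[[-0.001,0.004,0],[0,0,0]]]'

```text
time_s: 15.85
eef_pos: [544.3, 147.8, 31.3]
eef_rot: [[-0.264, 0.965, 0.003], [0.964, 0.264, -0.007], [-0.008, 0.001, -1.0]]
force: [3.8, -14.5, -2.2]
finger_gap: 40.1
```

Call:
move_arm --deltas '[[[0,0,0],[0,0,0]],[[0,0,0],[0,0,0]],[[0,0,0],[0,0,0]]]'

```text
time_s: 16.1
eef_pos: [544.3, 147.8, 31.3]
eef_rot: [[-0.264, 0.965, 0.003], [0.965, 0.264, -0.007], [-0.008, 0.001, -1.0]]
force: [3.2, -14.5, -1.8]
finger_gap: 39.8
```

```bash
python3 look.py 13; python3 -c "
from station import r
import cv2
im=r.camera('scene');cv2.imwrite('pics/s13.png',cv2.resize(im['pixels'][80:230,320:460,::-1],None,fx=4,fy=4,interpolation=2))"
```

```text
16.15 [544.3  147.81  31.31] [0.96 0.26] [  2.99 -14.55  -2.07] [-2.64 -0.54  0.12] 39.993172530390396
```

View pics/w13.png

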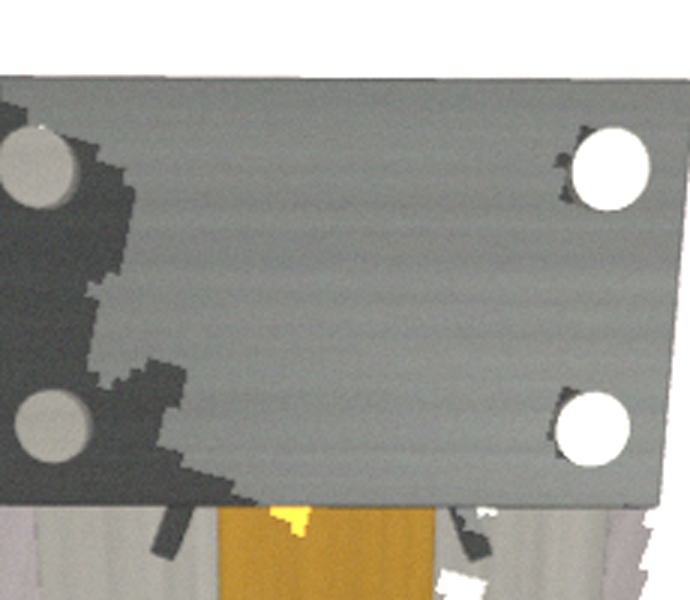

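View pics/s13.png

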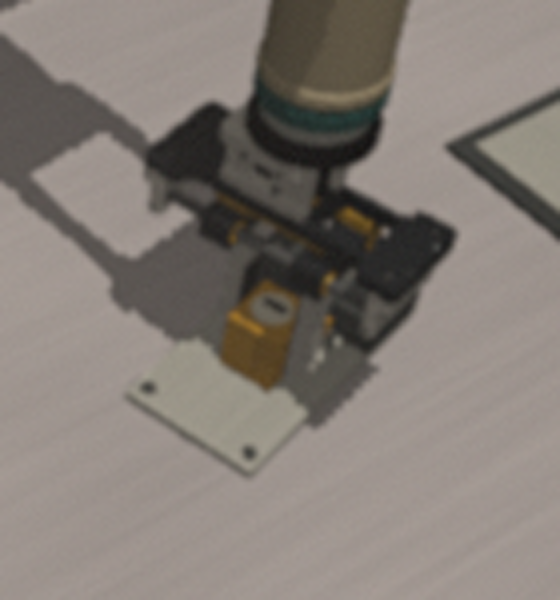

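Call:
move_arm --deltas '[[[0.001,-0.004,0],[0,0,0]],[[0.002,-0.008,0],[0,0,0]],[[0.003,-0.012,0],[0,0,0]],[[0.004,-0.015,0],[0,0,0]],[[0.004,-0.015,0],[0,0,0]]]'

```text
time_s: 16.62
eef_pos: [544.2, 147.5, 30.9]
eef_rot: [[-0.262, 0.965, 0.001], [0.965, 0.262, -0.002], [-0.002, 0.001, -1.0]]
force: [0.8, -5.6, -3.9]
finger_gap: 40.1
```

Call:
move_arm --deltas '[[[0.001,-0.004,-0.0005],[0,0,0]],[[0.001,-0.004,-0.001],[0,0,0]],[[0.001,-0.004,-0.001],[0,0,0]]]'

```text
time_s: 16.87
eef_pos: [544.2, 147.5, 30.8]
eef_rot: [[-0.261, 0.965, 0.001], [0.965, 0.261, -0.001], [-0.001, 0.001, -1.0]]
force: [0.9, -5.7, -4.1]
finger_gap: 39.9
```

Call:
move_arm --deltas '[[[0,0,0],[0,0,0]],[[0,0,0],[0,0,0]],[[0,0,0],[0,0,0]],[[0,0,0],[0,0,0]],[[0,0,0],[0,0,0]]]' --gripper 0.2

```text
time_s: 17.28
eef_pos: [543.7, 148.6, 30.8]
eef_rot: [[-0.261, 0.965, 0.001], [0.965, 0.261, 0.001], [0.0, 0.001, -1.0]]
force: [-0.5, -0.1, 0.2]
finger_gap: 69.7
```

```bash
python3 look.py 14
```

```text
17.3333 [543.69 148.49  30.68] [0.97 0.26] [ 0.8  -0.15 -0.5 ] [-0.02 -0.06  0.05] 73.14052019165744
```

View pics/w14.png

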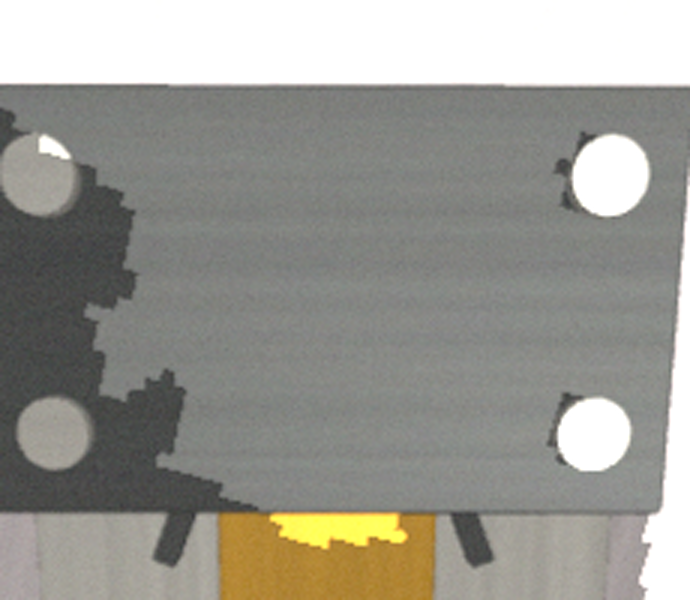

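Call:
move_arm --deltas '[[[0,0,0.03],[0,0,0]],[[0,0,0.12],[0,0,0]],[[0,0,0.28],[0,0,0]],[[0,-0.05,0.44],[0,0,0]],[[0,-0.1,0.55],[0,0,0]]]'

```text
time_s: 17.75
eef_pos: [544.6, 128.5, 143.6]
eef_rot: [[-0.262, 0.965, 0.003], [0.965, 0.262, 0.001], [-0.0, 0.003, -1.0]]
force: [0.3, 0.5, 0.0]
finger_gap: 75.5
```

Call:
move_arm --deltas '[[[-0.08,-0.1,0.06],[0,0,0]],[[-0.2,-0.25,0.06],[0,0,0]],[[-0.3,-0.35,0.06],[0,0,0]],[[-0.3,-0.35,0.06],[0,0,0]],[[-0.3,-0.35,0.06],[0,0,0]]]'

```text
time_s: 18.17
eef_pos: [483.1, 57.6, 153.2]
eef_rot: [[-0.259, 0.966, 0.001], [0.966, 0.259, 0.0], [0.0, 0.001, -1.0]]
force: [0.4, 0.1, -0.7]
finger_gap: 75.2
```

```bash
python3 - <<'E'
from station import r
import cv2,pickle
for c,(y0,y1,x0,x1) in {'top':(170,290,150,310),'scene':(100,220,330,450),'wrist':(0,400,0,640)}.items():
    im=r.camera(c);pickle.dump(im,open(f'pics/{c}9.pkl','wb'))
    f=1 if c=='wrist' else 5
    cv2.imwrite(f'pics/{c}9.png',cv2.resize(im['pixels'][y0:y1,x0:x1,::-1],None,fx=f,fy=f,interpolation=2))
    if c=='top': cv2.imwrite('pics/top9full.png',im['pixels'][:,:,::-1])
s=r.read_state();print(s['time_s'],s['eef_pos'],s['force'])
E
```

```text
18.3167 [484.74531771  58.69140269 152.76586221] [ 0.26661119 -0.25716226 -1.09862978]
```

View pics/top9.png

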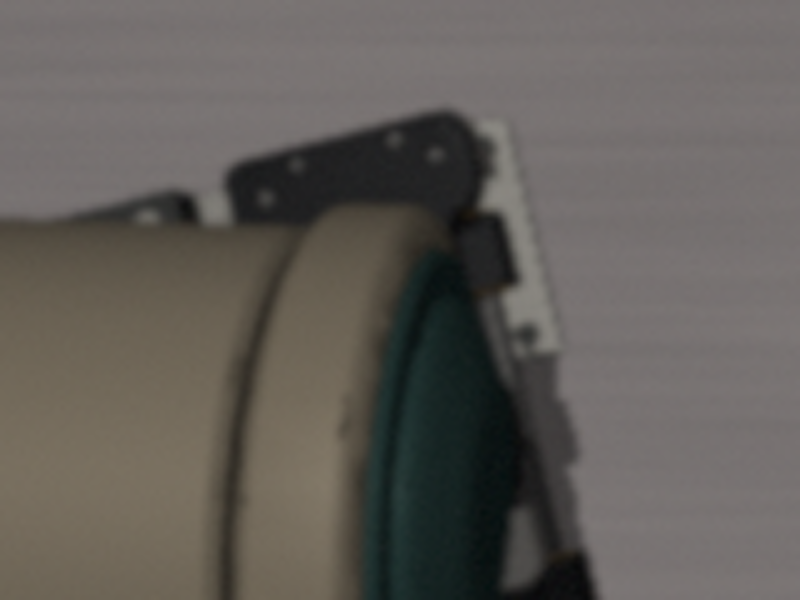

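View pics/scene9.png

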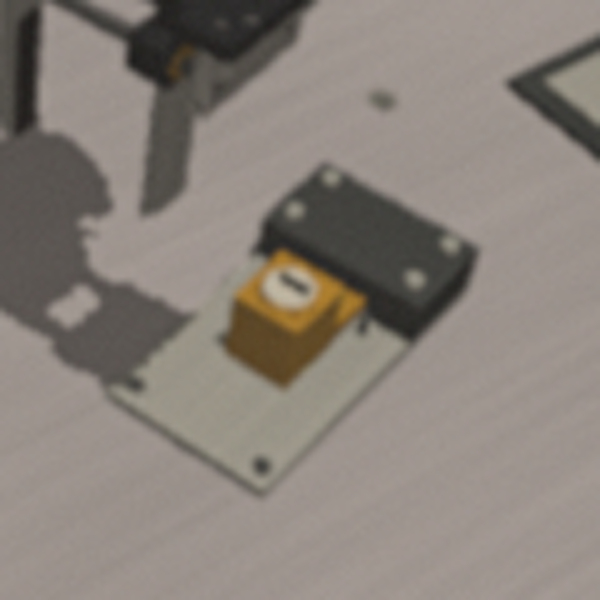

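View pics/wrist9.png

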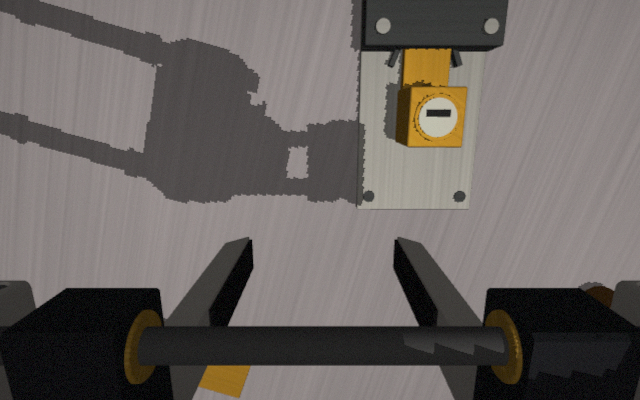

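View pics/top9full.png

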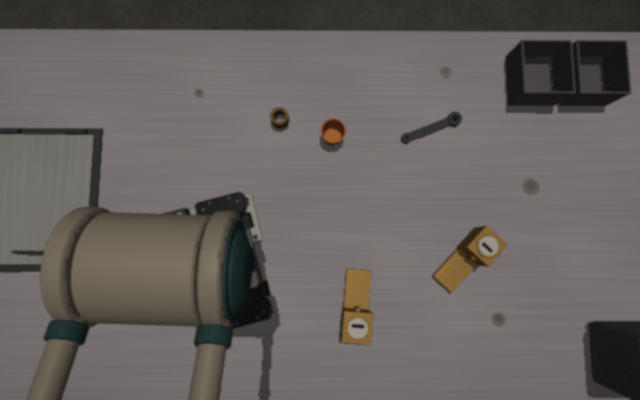

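```bash
python3 - <<'E'
from h import *
np.set_printoptions(precision=1,suppress=True)
w=pickle.load(open('pics/wrist9.pkl','rb'))
d=ray(w,(438,117),56.5)[:2]-np.array([529.3,194.8]);u=np.array([-.259,.966])
k=[ray(w,q,54)[:2] for q in [(410,86),(466,88),(462,147),(409,146)]]
c=sum(k)/4-np.array([529.3,194.8])
print('dial tip depth',d@u+77,'block',c@u+77, 'lat',d@[.966,.259],c@[.966,.259]); e=k[1]-k[0];f=k[2]-k[3];print([np.degrees(np.arctan2(v[1],v[0])) for v in(e,f)])
E
```

```text
dial tip depth 26.875942508407007 block 26.5904772703269 lat 0.5150528707973892 0.4219261174672167
[np.float64(13.141146411503684), np.float64(14.012897951109135)]
```

```bash
python3 - <<'E'
from station import r
print(r.hand_in())
E
```

```text
the job is handed in; nothing more can be done
None
```

The smallest brass housing is in the retaining block, its tongue under the jaw and against the stop. I have let go and handed the job in at about 18 s; no verdict came back.

- **Grasp and slide:** I gripped the housing across its 40 mm and set it on the bed at about the retainer's angle (105°). I slid it through the guide cheeks, correcting its sideways position from wrist-camera pictures.
- **Finding the stop:** I advanced in 1.2 mm steps, and the motion stopped about 27 mm behind the mouth.
- **Pressing:** I built the push up to about 15 N at the wrist and held it for over 0.4 s. That is a wrist reading; the force on the stop itself is not measured. The push was eased to about 6 N before I opened the fingers, and the wrist force then read near zero.
- **Risk on the way:** two of the early advances were sent three steps at a time without a force check between steps. The force never rose during them, and I went one step at a time from about 18 mm in.

**Last checks:**
- The pictures show the housing flat on the bed and under the jaw. Its tip depth is about 26.6 to 26.9 mm by camera, against about 27.2 mm by arm position at first contact. It sits about 0.5 mm off centre.
- The block's top edges read 13.1° to 14.0°, against 15° for the retainer. This is a slight disagreement of 1 to 2°, within the 0.12 rad (6.9°) allowed.
- In the last full top view the cup, bushing and lever arm appear where they started.
- The arm's own body hid the retaining block in that last top view, so the final pose rests on the wrist and scene cameras.

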